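Start the waffle maker at the diner counter

ROBOT

A 6-joint arm with a two-finger parallel gripper is mounted at the origin on the work surface. World frame = base frame: x ahead of the robot, y to its left, z up, the work surface at z = 0. Lengths are in m, angles in degrees, forces in N, time in s.
With the tool pointing down it reaches from about 0.4 to 0.825 m from the base axis. Payload 7 kg.
Tool frame: the origin (TCP) lies midway between the tips of the shut fingers; the grasp point (between the pads) lies 19 mm behind it; z points along the fingers, y is the line along which they close (so a half turn about z gives the same grasp; the last joint's range is limited). The gripper opens to 88 mm and grips with 3 to 60 N. Pads are 19 mm wide; open, the fingers measure 130 mm over their backs; the gripper's body (78 mm by 193 mm) begins 47 mm behind the grasp point.
Start: joints at [87.726, 20.546, 0.682, 0, -70.136, -16.507], TCP at [0.217, 0.639, 0.19] pointing down, gripper open.
Joint ranges: [-176.03, 176.03], [-82.01, 121.73], [-58.28, 71.71], [-173.87, 95.51], [-174.79, -0.11], [-173.66, 173.66]. Speed limits (degrees/s): [136.94, 136.94, 172.46, 180, 180, 180].

INTERFACE

Orientations are given as [roll, pitch, yaw] about the fixed x, y, z axes, in that order (R = Rz(yaw) Ry(pitch) Rx(roll)).
In Python, from plant import get_state, optics, order gives the robot as it stands. The module is installed in compiled form; this text tells all that it offers.
- The arm moves only by the tool send_rows, never from a script. Its argument "moves" is a list of rows, each an object with "slide": the shift along the tool's x, y, z as a fraction of full scale, a list of three; "turn": the turn about the tool's z as a fraction of full scale; "gripper": the opening, from 0 (shut) to 1 (fully open). A call has exactly 5 rows; each row is the pose to reach, as a shift and turn from the pose commanded when the call began, along the tool's axes at that moment; what a row does not reach only later rows make up. Full scale, the value 1, is 150 mm for a shift and 90 degrees for a turn. A row lasts 1/12 s, in which the tool goes at most 41.7 mm and 7.16 degrees, less where a joint would pass 70% of its speed; a pose out of reach is approached as far as the arm can. A call with a number of a shift or a turn outside -1 to 1 is refused whole. A call with a gripper value outside its range is refused whole. The fingers move at their own pace and stop on an object; "newtons" is the grip in N (left out, the last holds). Time passes only in rows, so rows that repeat a pose let the fingers close, or fill a call up. It gives the time, the measured TCP pose, the force, the opening and the grip force at its end, in the units of the state.
- get_state(): the state, without advancing time (a new reading comes with each control period).
- optics.capture(name): name is "side" or "top"; returns a dict with "img" (384x512x3 uint8, red, green, blue), "intrinsics" (3x3 intrinsics, pixels), "dist" ([k1, k2, p1, p2, k3] as OpenCV has them; the pictures are not rectified), "origin" and "attitude" of the camera in the world. Camera axes: x right, y down, z forward; pixel columns grow to the right and rows downward; lengths in m; the calibration is good to about 2 mm. A picture is of the moment at which its call begins. There is no depth.
- order.close_job(): hands the job in; it is judged then, once.
Trained networks look in the newest picture that a camera, given by its name, has taken for a name from the list of things; names that differ only in an ending like _2 or _b are one class to them, and where a whole thing is asked for, a point or a joint stands for the part that bears it (a point fixed in the world has none). Each returns a list of dicts, best first, with "p" (0 to 1); they miss things now and then, are a little off and sometimes report something else, mostly with a low value. They report only what shows in the picture. A call takes as long as a camera call.
- optics.look_for(camera, name): "location" ([x, y, z] in m, in world coordinates, good to about 4 mm: the middle of the surface that is visible of it).
The state is a dict: "time_s": time; "joints": joint angles; "qd": joint speeds; "joint_torque": joint torques, N m; "tcp_pos": TCP position; "eef_rot": TCP orientation; "contact_force": force on the tool from outside, world axes, zero at the start; "moment": the same for the moment, N m; "gripper_width": finger opening in m; "gripper_force": force on a finger pad.
Only numpy, scipy, OpenCV 4.12 (cv2) and the standard library are available. Lean on these libraries where they do the work, as an engineer would, in place of code of your own. Each camera call takes 0.05 s, during which the arm holds its last target. There are 200 camera calls.

TASK

Start the waffle maker on the diner counter by pressing its controls with your closed fingertips. First push the raised, white-marked end of the red power rocker all the way down, then press the orange (medium browning) key fully down so that it stays down, and last press the green start key fully down and let it come back up. Do not press the white or black keys, and leave the mug, the salt and pepper shakers and the syrup bottle where they stand.

Things in the scene. Friction and masses are not known exactly. Their poses are not given: they have to be found in the camera images.
- waffle_maker: waffle maker, fixed; origin on the table under the centre of its control box (190 x 220 mm in x, y, 60 mm high, grey top); x points to its far edge, y left. Near row (x = -45 mm): rocker and start key at y = +-55 mm, either way round; far row (x = +45): browning keys. A closed round steel iron (224 mm across, 94 mm high, not used) is centred at y = -245, its lid handle reaching x = -190
- rocker (a joint): power rocker (rad): 0 to 0.06 at the start = off, far end raised; 0.44 = on, far end fully down. Tips about an axis along the waffle maker's y. Needs 0.045 N m (2 N at the raised end, 4 N nearer the middle); stays where it is left, no snap
- rocker_end (a point): point on the upper face of the red power rocker (56 mm long along the waffle maker's x, 34 mm wide, in a 6 mm high black bezel), mid-width, 22 mm from its middle towards the raised, white-marked end (the far end, +x). Starts about 85 mm above the table, drops about 10 mm when fully on
- medium_key (a joint): travel of the orange medium key (m): 0 up, 0.008 fully down
- medium_key_top (a point): orange medium key of the control box: round cap 32 mm across, 14 mm above its dark collar; point at the middle of its top face (80 mm above the table when up). Moves 8 mm straight down. One of three browning keys in the far row, 65 mm apart, in any order. Needs about 3 N; stays where it is pushed to, no spring.
- light_key (a joint): travel of the white light key (m): 0 up, 0.008 fully down; must stay up
- light_key_top (a point): white light key of the control box: round cap 32 mm across, 14 mm above its dark collar; point at the middle of its top face (80 mm above the table when up). Moves 8 mm straight down. One of three browning keys in the far row, 65 mm apart, in any order. Needs about 3 N; stays where it is pushed to, no spring. Not to be pressed.
- dark_key (a joint): travel of the black dark key (m): 0 up, 0.008 fully down; must stay up
- dark_key_top (a point): black dark key of the control box: round cap 32 mm across, 14 mm above its dark collar; point at the middle of its top face (80 mm above the table when up). Moves 8 mm straight down. One of three browning keys in the far row, 65 mm apart, in any order. Needs about 3 N; stays where it is pushed to, no spring. Not to be pressed.
- start_key (a joint): travel of the green start key (m): 0 up, 0.008 fully down
- start_key_top (a point): green start key of the control box: round cap 36 mm across, 14 mm above its dark collar; point at the middle of its top face (80 mm above the table when up). Moves 8 mm straight down. It has a spring (1.2 N up, 4.4 N fully down) and comes back up when released.
- mug: white mug, 82 mm across, 92 mm high, with a handle; origin under its centre; stands left of the control box; not to be moved
- salt: salt shaker, glass with white fill and steel cap, 42 mm across, 88 mm high; origin under its centre; stands beyond the control box; not to be moved
- pepper: pepper shaker, glass with black fill and steel cap, 42 mm across, 88 mm high; origin under its centre; stands beyond the control box; not to be moved
- syrup: amber syrup bottle with black cap, 64 mm across, 160 mm high; origin under its centre; stands beyond and left of the control box; not to be moved

How it is judged:
By the outcome, as a careful person would: the job done as asked, in the order asked, and still so for the second after the job is handed in, with the robot touching nothing.
It also fails if it takes over 48 s, if anything falls off the work surface, if the arm or the gripper's body presses on something with over 40 N, if the wrist force passes 120 N, or if a joint passes its speed limit or range.

## Working session

There is one attempt and no reset: what is moved stays moved. The work goes in short steps, Python scripts to look and compute and a tool call to move; the robot and the scene stay as the last step left them, time stands still between calls to the robot, and variables do not carry over. Pictures are saved under pics/ and viewed, at most 10 in all, crops included, and the job is handed in when it is done.

Besides the shell and the picture viewer there is one more tool, called after "Call:" by a JSON object that holds its "api" and its "payload", one argument or row to a line. send_rows: Moves the arm, as the interface text tells. Shift numbers are shares of 150 mm and turn numbers shares of 90 degrees, none past 1 either way. Its arguments: {"type":"object","properties":{"moves":{"type":"array"},"newtons":{"type":"number"}},"required":["moves"]}

```bash
mkdir -p pics; python3 - <<'E'
from plant import get_state, optics
import cv2
s=get_state(); print(s['time_s'],s['tcp_pos'],s['eef_rot'],s['contact_force'],s['gripper_width'])
for c in('side','top'):
    d=optics.capture(c); cv2.imwrite(f'pics/{c}0.png',d['img'][:,:,::-1])
    print(c,d['origin'],d['attitude'],d['intrinsics'])
    for n in('waffle_maker','rocker_end','medium_key_top','light_key_top','dark_key_top','start_key_top','mug','syrup','salt','pepper'):
        for r in optics.look_for(c,n)[:2]: print(n,[round(float(v),4) for v in r['location']],round(float(r['p']),2))
print(get_state()['time_s'])
E
```

```text
0.0 [0.21720077 0.63853626 0.18873017] [ 1.79906638e+02 -9.82141668e-03 -1.87913154e+01] [ 0.28122824 -0.39110961 -0.13849608] 0.08738481620450239
side [ 0.49909989 -0.60765329  0.54394546] [-121.64961921   -0.23836437   -9.41002209] [[384.73208166   0.         253.81486597]
 [  0.         384.73208166 188.02441953]
 [  0.           0.           1.        ]]
waffle_maker [0.5501, -0.229, 0.0908] 0.65
rocker_end [0.5138, -0.0361, 0.0736] 0.56
rocker_end [0.5944, 0.083, 0.0816] 0.35
medium_key_top [0.5994, 0.0231, 0.0732] 0.67
medium_key_top [0.7049, -0.046, 0.0508] 0.61
light_key_top [0.5971, -0.0487, 0.0865] 0.56
light_key_top [0.506, 0.0731, 0.0814] 0.54
dark_key_top [0.5985, 0.0245, 0.0789] 0.54
dark_key_top [0.5942, 0.0846, 0.0792] 0.47
start_key_top [0.5114, 0.0773, 0.0807] 0.7
mug [0.483, 0.1949, 0.0675] 0.73
syrup [0.6907, 0.2293, 0.0784] 0.89
salt [0.7036, 0.032, 0.0653] 0.7
pepper [0.7051, -0.044, 0.0518] 0.78
pepper [0.7014, 0.0304, 0.0646] 0.4
top [0.54748384 0.12970896 0.89307424] [-174.64438923   -0.26350137  -90.71375765] [[422.70493414   0.         253.62102653]
 [  0.         422.70493414 191.55720027]
 [  0.           0.           1.        ]]
waffle_maker [0.5557, -0.1394, 0.0741] 0.95
rocker_end [0.506, -0.0266, 0.0789] 0.72
medium_key_top [0.5994, 0.0259, 0.0798] 0.69
light_key_top [0.5972, -0.035, 0.0825] 0.6
dark_key_top [0.6012, 0.0992, 0.0762] 0.74
dark_key_top [0.5068, 0.0832, 0.0807] 0.39
start_key_top [0.5057, 0.0811, 0.0815] 0.63
mug [0.4788, 0.2306, 0.0012] 0.61
syrup [0.6859, 0.2412, 0.112] 0.91
syrup [0.5093, -0.0287, 0.0763] 0.38
salt [0.7083, 0.0421, 0.0798] 0.86
pepper [0.705, -0.0241, 0.0795] 0.65
pepper [0.602, -0.0381, 0.0812] 0.64
1.1
```

View pics/side0.png

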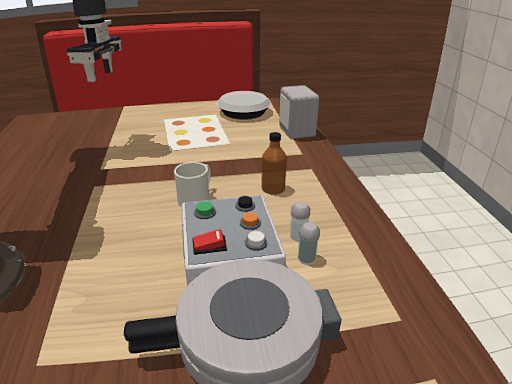

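View pics/top0.png

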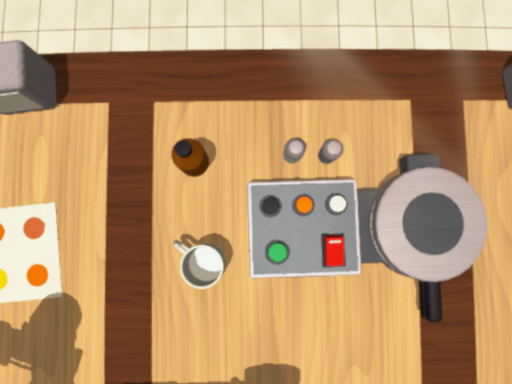

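The side picture shows green at (205,209), black (245,203), orange (250,220), white (256,240) and the red rocker (209,241) with its white mark on the far end. The top picture shows green (277,252), orange (304,204), black (270,205), white (338,204), and the rocker (334,251). The nets' low-p alternatives were mix-ups. I'll segment the colours and triangulate.

```bash
cat > m.py <<'E'
import numpy as np, cv2
from scipy.spatial.transform import Rotation as R
def ray(d,uv):
    n=cv2.undistortPoints(np.array([[uv]],float),np.array(d['intrinsics']),np.array(d['dist'],float))[0,0]
    return np.array(d['origin']),R.from_euler('xyz',d['attitude'],degrees=True).apply([*n,1])
def onz(d,uv,z):
    o,v=ray(d,uv); return o+v*(z-o[2])/v[2]
def tri(a,b):
    A=0;B=0
    for o,v in(a,b):
        v=v/np.linalg.norm(v);P=np.eye(3)-np.outer(v,v);A=A+P;B=B+P@o
    return np.linalg.solve(A,B)
def blob(img,f,box):
    x0,x1,y0,y1=box; h=cv2.cvtColor(img,cv2.COLOR_RGB2HSV).astype(int)
    m=f(h)[y0:y1,x0:x1].astype(np.uint8)
    n,l,s,c=cv2.connectedComponentsWithStats(m); k=1+np.argmax(s[1:,4])
    return c[k]+[x0,y0],s[k,4]
F={'green':lambda h:(abs(h[...,0]-65)<20)&(h[...,1]>120),'orange':lambda h:(abs(h[...,0]-12)<7)&(h[...,1]>160)&(h[...,2]>130),
'red':lambda h:((h[...,0]<5)|(h[...,0]>174))&(h[...,1]>160),'white':lambda h:(h[...,1]<40)&(h[...,2]>190),'dark':lambda h:(h[...,2]<60)}
E
python3 - <<'E'
from m import *
from plant import optics
import json
D={c:optics.capture(c) for c in('side','top')}
S={'green':(190,220,198,220),'orange':(238,263,208,229),'red':(188,232,228,256),'white':(245,268,228,250),'dark':(233,257,194,211)}
T={'green':(262,292,238,266),'orange':(292,317,192,216),'red':(320,348,230,270),'white':(326,350,192,216),'dark':(258,282,194,217)}
P={}
for k in F:
    a,na=blob(D['side']['img'],F[k],S[k]);b,nb=blob(D['top']['img'],F[k],T[k])
    P[k]=onz(D['top'],b,.08)
    print(k,a.round(1),na,b.round(1),nb,'tri',tri(ray(D['side'],a),ray(D['top'],b)).round(4),'top',P[k][:2].round(4),'side',onz(D['side'],a,.08)[:2].round(4))
M={'green':(-45,55),'dark':(45,65),'orange':(45,0),'white':(45,-65)}
a=np.array([M[k] for k in M])/1e3;b=np.array([P[k][:2] for k in M])
ca,cb=a.mean(0),b.mean(0);U,_,V=np.linalg.svd((a-ca).T@(b-cb));r=(U@V).T
t=cb-r@ca;print('yaw',np.degrees(np.arctan2(r[1,0],r[0,0])),'org',t,'res mm',((a@r.T+t-b)*1e3).round(1).tolist())
for n,p in dict(rock_end=(-23,-55),rocker=(-45,-55),orange=(45,0),green=(-45,55)).items(): print(n,(r@np.array(p)/1e3+t).round(4))
w,n=blob(D['top']['img'],F['white'],(320,350,230,250));print('mark',w,n,onz(D['top'],w,.085).round(4))
E
```

```text
green [204.4 208.3] 185 [277.2 251.9] 277 tri [0.5072 0.081  0.0726] top [0.5074 0.0814] side [0.5071 0.0701]
orange [249.8 217.1] 108 [303.8 204.3] 220 tri [0.5981 0.0282 0.0768] top [0.5979 0.0286] side [0.5975 0.0239]
red [208.1 241. ] 453 [333.9 251.2] 523 tri [ 0.5074 -0.0291  0.0714] top [ 0.5071 -0.0274] side [ 0.5079 -0.0396]
white [255.5 235.5] 133 [337.4 203.3] 201 tri [ 0.599  -0.0367  0.0796] top [ 0.5989 -0.0366] side [ 0.5989 -0.0372]
dark [244.9 202. ] 147 [269.9 200.1] 50 tri [0.6024 0.0939 0.0712] top [0.6068 0.0939] side [0.5955 0.0807]
yaw -0.696504809091038 org [0.55509211 0.02834972] res mm [[3.3, 2.5], [-5.9, -1.1], [2.2, -0.8], [0.4, -0.6]]
rock_end [ 0.5314 -0.0264]
rocker [ 0.5094 -0.0261]
orange [0.6001 0.0278]
green [0.5108 0.0839]Traceback (most recent call last):
  File "<stdin>", line 17, in <module>
  File "m.py", line 16, in blob
    n,l,s,c=cv2.connectedComponentsWithStats(m); k=1+np.argmax(s[1:,4])
                                                     ~~~~~~~~~^^^^^^^^^
    return _wrapfunc(a, 'argmax', axis=axis, out=out, **kwds)
    return bound(*args, **kwds)
ValueError: attempt to get argmax of an empty sequence
```

Without the black key (its mask was only partial), the spacings come out at 65.2, 108.8 and 90.7 mm against 65, 110 and 90. Yaw is about 0.5°. Targets are rocker end (.529,-.027), orange (.598,.028) and green (.5075,.081). Moving now, and shutting and squaring the gripper on the way.

Call:
{"api": "send_rows", "payload": {
  "moves": [
    {"slide": [0.18, 0.18, 0], "turn": -0.043, "gripper": 0},
    {"slide": [0.36, 0.36, 0], "turn": -0.086, "gripper": 0},
    {"slide": [0.54, 0.54, 0], "turn": -0.13, "gripper": 0},
    {"slide": [0.72, 0.72, 0], "turn": -0.172, "gripper": 0},
    {"slide": [0.9, 0.9, 0], "turn": -0.213, "gripper": 0}
  ],
  "newtons": 20
}}

```text
time_s: 1.62
tcp_pos: [0.3021, 0.4661, 0.1897]
eef_rot: [-180.0, -0.0, 0.6]
contact_force: [0.4, 0.5, -0.1]
gripper_width: 0.0596
gripper_force: 0.0
```

Call:
{"api": "send_rows", "payload": {
  "moves": [
    {"slide": [0.1, 0.2, 0], "turn": 0, "gripper": 0},
    {"slide": [0.2, 0.4, 0], "turn": 0, "gripper": 0},
    {"slide": [0.3, 0.6, 0], "turn": 0, "gripper": 0},
    {"slide": [0.4, 0.8, 0], "turn": 0, "gripper": 0},
    {"slide": [0.5, 1.0, 0], "turn": 0, "gripper": 0}
  ]
}}

```text
time_s: 2.03
tcp_pos: [0.3781, 0.3168, 0.19]
eef_rot: [-180.0, -0.0, 0.4]
contact_force: [0.5, 0.6, 0.7]
gripper_width: 0.0267
gripper_force: 0.0
```

Call:
{"api": "send_rows", "payload": {
  "moves": [
    {"slide": [0.1, 0.2, 0], "turn": 0, "gripper": 0},
    {"slide": [0.2, 0.4, 0], "turn": 0, "gripper": 0},
    {"slide": [0.3, 0.6, 0], "turn": 0, "gripper": 0},
    {"slide": [0.4, 0.8, 0], "turn": 0, "gripper": 0},
    {"slide": [0.5, 1.0, 0], "turn": 0, "gripper": 0}
  ]
}}

```text
time_s: 2.45
tcp_pos: [0.4542, 0.1673, 0.1901]
eef_rot: [-180.0, -0.0, 0.4]
contact_force: [0.7, 0.4, 0.7]
gripper_width: 0.0008
gripper_force: 0.0
```

Call:
{"api": "send_rows", "payload": {
  "moves": [
    {"slide": [0.1, 0.2, 0], "turn": 0, "gripper": 0},
    {"slide": [0.2, 0.4, 0], "turn": 0, "gripper": 0},
    {"slide": [0.3, 0.6, 0.1], "turn": 0, "gripper": 0},
    {"slide": [0.4, 0.8, 0.2], "turn": 0, "gripper": 0},
    {"slide": [0.5, 1.0, 0.3], "turn": 0, "gripper": 0}
  ]
}}

```text
time_s: 2.87
tcp_pos: [0.5306, 0.0178, 0.1447]
eef_rot: [-180.0, -0.1, 0.4]
contact_force: [0.4, 0.9, -0.2]
gripper_width: 0.0009
gripper_force: 0.0
```

```bash
python3 - <<'E'
from plant import get_state
s=get_state(); print(s['time_s'],s['tcp_pos'],s['eef_rot'],s['contact_force'],s['gripper_width'],s['joints'])
E
```

```text
2.8667 [0.53055421 0.01779335 0.14468619] [-1.79962774e+02 -9.15030559e-02  3.91996416e-01] [ 0.37931798  0.89000347 -0.21348022] 0.0008805620432922948 [ 2.31020536e+01  8.96311176e+00 -2.12698483e+01  1.14245157e-03
 -5.96682592e+01  6.72893965e+01]
```

Call:
{"api": "send_rows", "payload": {
  "moves": [
    {"slide": [0, 0.15, 0], "turn": 0, "gripper": 0},
    {"slide": [0, 0.3, 0.1], "turn": 0, "gripper": 0},
    {"slide": [0, 0.3, 0.2], "turn": 0, "gripper": 0},
    {"slide": [0, 0.3, 0.3], "turn": 0, "gripper": 0},
    {"slide": [0, 0.3, 0.3], "turn": 0, "gripper": 0}
  ]
}}

```text
time_s: 3.28
tcp_pos: [0.5281, -0.0266, 0.097]
eef_rot: [180.0, 0.2, 0.3]
contact_force: [-0.5, 0.2, -0.6]
gripper_width: 0.0004
gripper_force: 0.0
```

```bash
python3 - <<'E'
from plant import optics
import cv2
im=optics.capture('side')['img'][180:280,150:300,::-1]
cv2.imwrite('pics/s1.png',cv2.resize(im,None,fx=5,fy=5,interpolation=cv2.INTER_CUBIC))
E
```

```text
(no output)
```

View pics/s1.png

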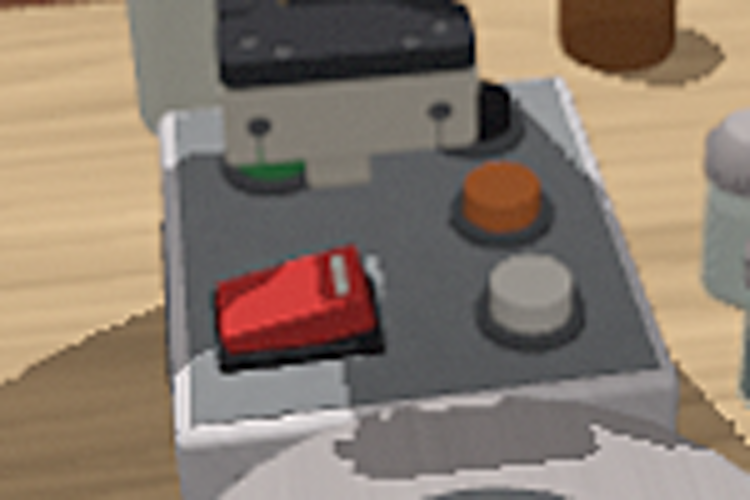

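The tip sits at crop (338,183), i.e. image (218,217), and the rocker's raised end at crop (335,265). That gap is larger than I expected, so I'm projecting the known points.

```bash
python3 - <<'E'
from m import *
from plant import optics,get_state
import cv2
s=get_state();print(s['tcp_pos'],s['eef_rot'])
D={c:optics.capture(c) for c in('side','top')}
def proj(d,p):
    r=R.from_euler('xyz',d['attitude'],degrees=True).inv();q=r.apply(np.array(p)-d['origin'])
    return cv2.projectPoints(q[None],np.zeros(3),np.zeros(3),np.array(d['intrinsics']),np.array(d['dist'],float))[0].ravel().round(1)
for n,p in dict(tcp=s['tcp_pos'],rend=(.529,-.027,.085),orange=(.598,.028,.08),green=(.5075,.081,.08),white=(.599,-.037,.08),c1=(.46,-.082,.06),c2=(.46,.138,.06),c3=(.65,-.082,.06),c4=(.65,.138,.06)).items(): print(n,*[proj(D[c],p) for c in D])
cv2.imwrite('pics/t1.png',cv2.resize(D['top']['img'][150:300,220:400,::-1],None,fx=4,fy=4))
E
```

```text
[ 0.52895376 -0.02629602  0.09859137] [1.79955736e+02 1.61893516e-01 3.48967347e-01]
tcp [218.2 227.9] [335.  239.9]
rend [218.5 233.7] [333.9 239.8]
orange [249.8 215.9] [304.1 204.2]
green [204.3 205.5] [277.4 251.8]
white [255.5 235.5] [337.6 203.2]
c1 [183.9 266.9] [360.3 274.4]
c2 [182.6 200.6] [248.  276.2]
c3 [286.4 255.9] [357.1 178.1]
c4 [264.5 193.6] [246.9 179.4]
```

View pics/t1.png

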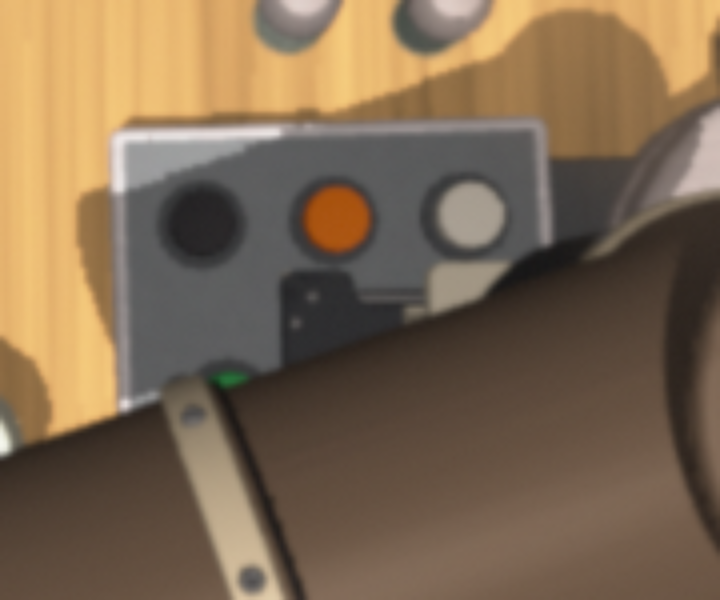

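```bash
python3 - <<'E'
from m import *
from plant import optics
import cv2
D=optics.capture('side')
def proj(d,p):
    r=R.from_euler('xyz',d['attitude'],degrees=True).inv();q=r.apply(np.array(p)-d['origin'])
    return cv2.projectPoints(q[None],np.zeros(3),np.zeros(3),np.array(d['intrinsics']),np.array(d['dist'],float))[0].ravel().round(1)
t=np.array([.2172,.6385,.1887]);yd=R.from_euler('z',-18.8,degrees=True).apply([0,1,0])
print(proj(D,t),proj(D,t+.05*yd),proj(D,t-.05*yd),proj(D,t+[0,0,.019]))
a=cv2.imread('pics/side0.png')[0:120,40:160]; b=D['img'][110:270,120:320,::-1]
out=np.zeros((480,1200,3),np.uint8); cv2.imwrite('pics/s2.png',np.hstack([cv2.resize(a,(320,320)),cv2.resize(b,(400,320))]))
E
```

```text
[102.6  87.9] [110.   83.3] [94.7 92.7] [101.6  82.1]
```

View pics/s2.png

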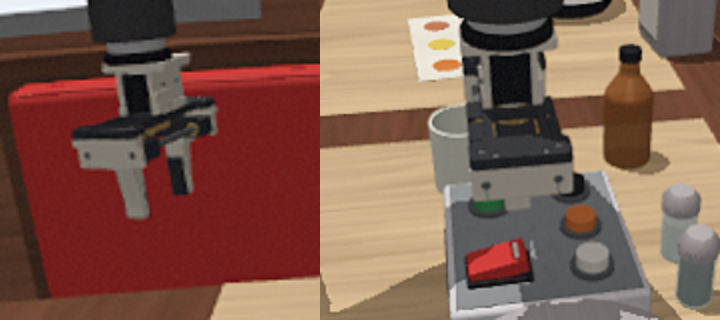

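Static points project within about 2 px. In the top view the gripper body matches the reported TCP laterally, but the fingers look about 20 mm higher than reported in the side view. I'll let contact decide and go down in small steps while reading the force.

Call:
{"api": "send_rows", "payload": {
  "moves": [
    {"slide": [-0.01, 0, 0.02], "turn": 0, "gripper": 0},
    {"slide": [-0.02, 0, 0.04], "turn": 0, "gripper": 0},
    {"slide": [-0.02, 0, 0.06], "turn": 0, "gripper": 0},
    {"slide": [-0.02, 0, 0.08], "turn": 0, "gripper": 0},
    {"slide": [-0.02, 0, 0.1], "turn": 0, "gripper": 0}
  ]
}}

```text
time_s: 3.9
tcp_pos: [0.527, -0.0256, 0.0845]
eef_rot: [-180.0, -0.0, 0.4]
contact_force: [-0.8, 0.2, 0.7]
gripper_width: 0.0006
gripper_force: 0.0
```

Call:
{"api": "send_rows", "payload": {
  "moves": [
    {"slide": [0, 0, 0.007], "turn": 0, "gripper": 0},
    {"slide": [0, 0, 0.014], "turn": 0, "gripper": 0},
    {"slide": [0, 0, 0.02], "turn": 0, "gripper": 0},
    {"slide": [0, 0, 0.02], "turn": 0, "gripper": 0},
    {"slide": [0, 0, 0.02], "turn": 0, "gripper": 0}
  ]
}}

```text
time_s: 4.32
tcp_pos: [0.5271, -0.0258, 0.0817]
eef_rot: [180.0, 0.0, 0.4]
contact_force: [-0.8, -0.4, -0.1]
gripper_width: 0.0004
gripper_force: 0.0
```

Call:
{"api": "send_rows", "payload": {
  "moves": [
    {"slide": [0, 0, 0.01], "turn": 0, "gripper": 0},
    {"slide": [0, 0, 0.02], "turn": 0, "gripper": 0},
    {"slide": [0, 0, 0.03], "turn": 0, "gripper": 0},
    {"slide": [0, 0, 0.03], "turn": 0, "gripper": 0},
    {"slide": [0, 0, 0.03], "turn": 0, "gripper": 0}
  ]
}}

```text
time_s: 4.73
tcp_pos: [0.5269, -0.0258, 0.077]
eef_rot: [180.0, 0.0, 0.4]
contact_force: [1.0, 0.6, 0.4]
gripper_width: 0.0006
gripper_force: 0.0
```

```bash
python3 - <<'E'
from plant import optics,get_state
import cv2
print(get_state()['contact_force'],get_state()['tcp_pos'])
im=optics.capture('side')['img'][180:280,150:300,::-1]
cv2.imwrite('pics/s3.png',cv2.resize(im,None,fx=5,fy=5,interpolation=cv2.INTER_CUBIC))
E
```

```text
[0.97298533 0.55156402 0.40662342] [ 0.52692227 -0.02577329  0.07701154]
```

View pics/s3.png

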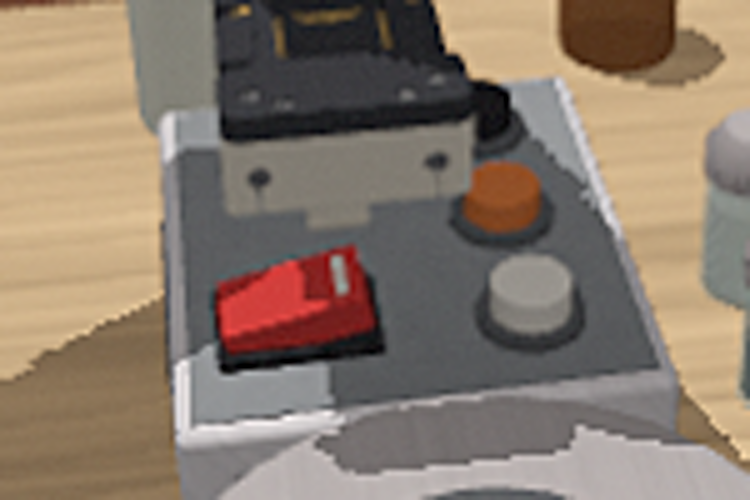

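The tip now shows at crop (338,225), about 18 mm above the rocker end at (335,258). The body's apparent width (51 px) also fits "higher" rather than "further left". So I continue down.

Call:
{"api": "send_rows", "payload": {
  "moves": [
    {"slide": [0, 0, 0.013], "turn": 0, "gripper": 0},
    {"slide": [0, 0, 0.026], "turn": 0, "gripper": 0},
    {"slide": [0, 0, 0.04], "turn": 0, "gripper": 0},
    {"slide": [0, 0, 0.053], "turn": 0, "gripper": 0},
    {"slide": [0, 0, 0.053], "turn": 0, "gripper": 0}
  ]
}}

```text
time_s: 5.2
tcp_pos: [0.5267, -0.0258, 0.0687]
eef_rot: [180.0, 0.0, 0.4]
contact_force: [1.0, -0.6, 0.9]
gripper_width: 0.0006
gripper_force: 0.0
```

Call:
{"api": "send_rows", "payload": {
  "moves": [
    {"slide": [0, 0, 0.01], "turn": 0, "gripper": 0},
    {"slide": [0, 0, 0.02], "turn": 0, "gripper": 0},
    {"slide": [0, 0, 0.03], "turn": 0, "gripper": 0},
    {"slide": [0, 0, 0.03], "turn": 0, "gripper": 0},
    {"slide": [0, 0, 0.03], "turn": 0, "gripper": 0}
  ]
}}

```text
time_s: 5.62
tcp_pos: [0.527, -0.0257, 0.0646]
eef_rot: [180.0, 0.0, 0.4]
contact_force: [0.2, -0.2, 1.0]
gripper_width: 0.0001
gripper_force: 0.0
```

Call:
{"api": "send_rows", "payload": {
  "moves": [
    {"slide": [0, 0, 0.007], "turn": 0, "gripper": 0},
    {"slide": [0, 0, 0.014], "turn": 0, "gripper": 0},
    {"slide": [0, 0, 0.02], "turn": 0, "gripper": 0},
    {"slide": [0, 0, 0.02], "turn": 0, "gripper": 0},
    {"slide": [0, 0, 0.02], "turn": 0, "gripper": 0}
  ]
}}

```text
time_s: 6.03
tcp_pos: [0.527, -0.0257, 0.0617]
eef_rot: [180.0, 0.0, 0.4]
contact_force: [-0.4, 0.2, -0.1]
gripper_width: 0.0002
gripper_force: 0.0
```

```bash
python3 - <<'E'
from plant import optics,get_state
import cv2
print(get_state()['contact_force'],get_state()['tcp_pos'])
im=optics.capture('side')['img'][180:280,150:300,::-1]
cv2.imwrite('pics/s4.png',cv2.resize(im,None,fx=5,fy=5,interpolation=cv2.INTER_CUBIC))
E
```

```text
[-0.35651547  0.20153934 -0.09567605] [ 0.52699763 -0.02572586  0.06165323]
```

View pics/s4.png

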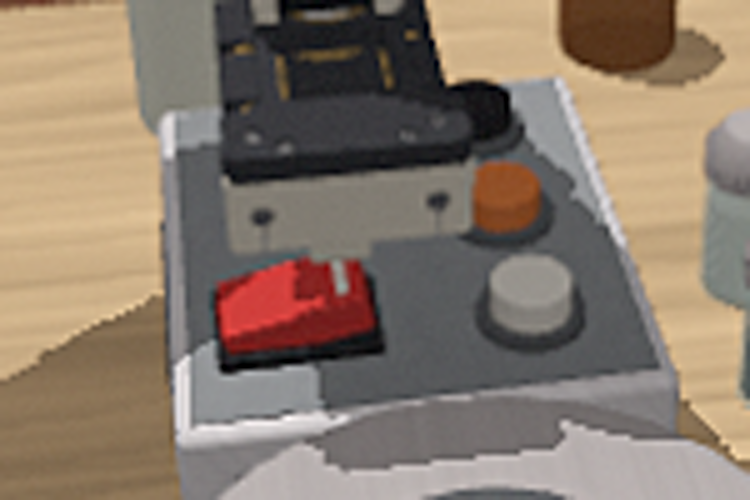

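The tip's lower edge is now at crop row 258, hiding the rocker's far corner, with the white mark at (340,275) still clear. It is a few mm above contact, so I continue.

Call:
{"api": "send_rows", "payload": {
  "moves": [
    {"slide": [0, 0, 0.007], "turn": 0, "gripper": 0},
    {"slide": [0, 0, 0.014], "turn": 0, "gripper": 0},
    {"slide": [0, 0, 0.02], "turn": 0, "gripper": 0},
    {"slide": [0, 0, 0.02], "turn": 0, "gripper": 0},
    {"slide": [0, 0, 0.02], "turn": 0, "gripper": 0}
  ]
}}

```text
time_s: 6.5
tcp_pos: [0.527, -0.0257, 0.0586]
eef_rot: [180.0, 0.0, 0.4]
contact_force: [0.3, -0.1, 0.4]
gripper_width: 0.0004
gripper_force: 0.0
```

Call:
{"api": "send_rows", "payload": {
  "moves": [
    {"slide": [0, 0, 0.007], "turn": 0, "gripper": 0},
    {"slide": [0, 0, 0.014], "turn": 0, "gripper": 0},
    {"slide": [0, 0, 0.02], "turn": 0, "gripper": 0},
    {"slide": [0, 0, 0.02], "turn": 0, "gripper": 0},
    {"slide": [0, 0, 0.02], "turn": 0, "gripper": 0}
  ]
}}

```text
time_s: 6.92
tcp_pos: [0.527, -0.0257, 0.0556]
eef_rot: [180.0, 0.0, 0.4]
contact_force: [0.7, 0.0, 1.1]
gripper_width: 0.0005
gripper_force: 0.0
```

Call:
{"api": "send_rows", "payload": {
  "moves": [
    {"slide": [0, 0, 0.007], "turn": 0, "gripper": 0},
    {"slide": [0, 0, 0.014], "turn": 0, "gripper": 0},
    {"slide": [0, 0, 0.02], "turn": 0, "gripper": 0},
    {"slide": [0, 0, 0.02], "turn": 0, "gripper": 0},
    {"slide": [0, 0, 0.02], "turn": 0, "gripper": 0}
  ]
}}

```text
time_s: 7.33
tcp_pos: [0.527, -0.0257, 0.0526]
eef_rot: [180.0, 0.0, 0.4]
contact_force: [-0.2, 0.1, -0.3]
gripper_width: 0.0007
gripper_force: 0.0
```

```bash
python3 - <<'E'
from plant import optics,get_state
import cv2
print(get_state()['contact_force'],get_state()['tcp_pos'],get_state()['moment'])
im=optics.capture('side')['img'][180:280,150:300,::-1]
cv2.imwrite('pics/s5.png',cv2.resize(im,None,fx=5,fy=5,interpolation=cv2.INTER_CUBIC))
E
```

```text
[-0.19016091  0.12531718 -0.30101951] [ 0.52699651 -0.02574739  0.05263238] [-0.02834542 -0.04057853  0.02414792]
```

View pics/s5.png

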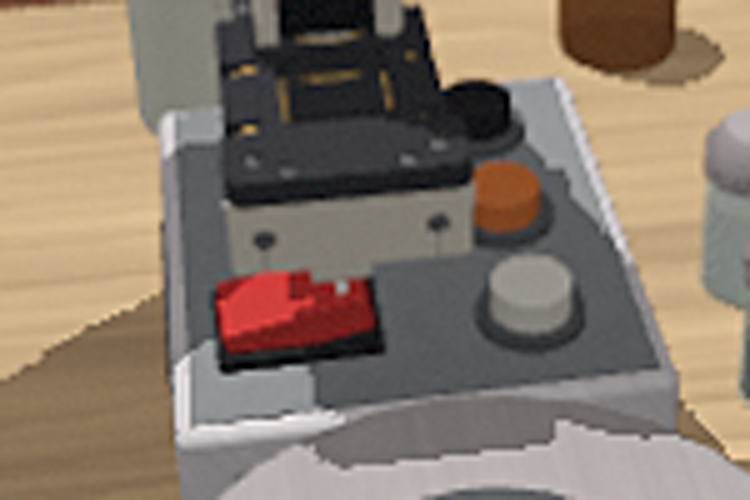

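The tip's edge is at crop row 280 and now hides the white mark. The rocker's visible side is unmoved, with its corner still at (375,310). That puts the real tip near z = 0.085, about 30–35 mm above the reported value. Contact should come within a few mm.

Call:
{"api": "send_rows", "payload": {
  "moves": [
    {"slide": [0, 0, 0.007], "turn": 0, "gripper": 0},
    {"slide": [0, 0, 0.014], "turn": 0, "gripper": 0},
    {"slide": [0, 0, 0.02], "turn": 0, "gripper": 0},
    {"slide": [0, 0, 0.02], "turn": 0, "gripper": 0},
    {"slide": [0, 0, 0.02], "turn": 0, "gripper": 0}
  ]
}}

```text
time_s: 7.8
tcp_pos: [0.527, -0.0258, 0.0496]
eef_rot: [180.0, 0.0, 0.4]
contact_force: [0.5, 0.4, -0.2]
gripper_width: 0.0004
gripper_force: 0.0
```

Call:
{"api": "send_rows", "payload": {
  "moves": [
    {"slide": [0, 0, 0.007], "turn": 0, "gripper": 0},
    {"slide": [0, 0, 0.014], "turn": 0, "gripper": 0},
    {"slide": [0, 0, 0.02], "turn": 0, "gripper": 0},
    {"slide": [0, 0, 0.02], "turn": 0, "gripper": 0},
    {"slide": [0, 0, 0.02], "turn": 0, "gripper": 0}
  ]
}}

```text
time_s: 8.22
tcp_pos: [0.5278, -0.0256, 0.047]
eef_rot: [-180.0, -0.1, 0.4]
contact_force: [2.2, -0.3, 2.5]
gripper_width: 0.0005
gripper_force: 1.3
```

Contact: 2.5 N up at reported z ≈ 0.048. Pushing the rocker down until it stops.

Call:
{"api": "send_rows", "payload": {
  "moves": [
    {"slide": [0, 0, 0.01], "turn": 0, "gripper": 0},
    {"slide": [0, 0, 0.02], "turn": 0, "gripper": 0},
    {"slide": [0, 0, 0.03], "turn": 0, "gripper": 0},
    {"slide": [0, 0, 0.03], "turn": 0, "gripper": 0},
    {"slide": [0, 0, 0.03], "turn": 0, "gripper": 0}
  ]
}}

```text
time_s: 8.63
tcp_pos: [0.5281, -0.0255, 0.0426]
eef_rot: [-180.0, -0.1, 0.4]
contact_force: [3.9, 0.1, 4.0]
gripper_width: 0.0005
gripper_force: 2.4
```

Call:
{"api": "send_rows", "payload": {
  "moves": [
    {"slide": [0, 0, 0.007], "turn": 0, "gripper": 0},
    {"slide": [0, 0, 0.014], "turn": 0, "gripper": 0},
    {"slide": [0, 0, 0.02], "turn": 0, "gripper": 0},
    {"slide": [0, 0, 0.02], "turn": 0, "gripper": 0},
    {"slide": [0, 0, 0.02], "turn": 0, "gripper": 0}
  ]
}}

```text
time_s: 9.05
tcp_pos: [0.5294, -0.0254, 0.0406]
eef_rot: [-180.0, -0.2, 0.4]
contact_force: [4.9, -0.9, 10.4]
gripper_width: 0.0004
gripper_force: 5.4
```

Call:
{"api": "send_rows", "payload": {
  "moves": [
    {"slide": [0, 0, 0.007], "turn": 0, "gripper": 0},
    {"slide": [0, 0, 0.014], "turn": 0, "gripper": 0},
    {"slide": [0, 0, 0.014], "turn": 0, "gripper": 0},
    {"slide": [0, 0, 0.014], "turn": 0, "gripper": 0},
    {"slide": [0, 0, 0.014], "turn": 0, "gripper": 0}
  ]
}}

```text
time_s: 9.47
tcp_pos: [0.5297, -0.0255, 0.04]
eef_rot: [-180.0, -0.3, 0.5]
contact_force: [-1.0, 0.4, 24.6]
gripper_width: 0.0004
gripper_force: 12.2
```

Firm stop at z = 0.040 (24.6 N). The reported z runs about 35 mm low: contact at 0.0485 against 0.0835 expected. Now I lift and move above the orange key, then check the rocker.

Call:
{"api": "send_rows", "payload": {
  "moves": [
    {"slide": [0, 0, -0.1], "turn": 0, "gripper": 0},
    {"slide": [0, 0, -0.25], "turn": 0, "gripper": 0},
    {"slide": [0.17, -0.12, -0.3], "turn": 0, "gripper": 0},
    {"slide": [0.34, -0.24, -0.3], "turn": 0, "gripper": 0},
    {"slide": [0.473, -0.36, -0.25], "turn": 0, "gripper": 0}
  ]
}}

```text
time_s: 9.88
tcp_pos: [0.5989, 0.0294, 0.076]
eef_rot: [-180.0, -0.1, 0.3]
contact_force: [0.7, -0.1, 0.6]
gripper_width: 0.0005
gripper_force: 0.0
```

```bash
python3 - <<'E'
from plant import optics,get_state
import cv2
import numpy as np
print(get_state()['contact_force'],get_state()['tcp_pos'])
a=optics.capture('side')['img'][180:280,150:300,::-1]
t=optics.capture('top')['img'][180:280,240:370,::-1]
cv2.imwrite('pics/s6.png',np.hstack([cv2.resize(x,(400,400*x.shape[0]//x.shape[1]),interpolation=cv2.INTER_CUBIC)[:266] for x in(a,t)]))
E
```

```text
[ 0.66343769 -0.08387373  0.63772133] [0.5988508  0.02937053 0.0759942 ]
```

View pics/s6.png

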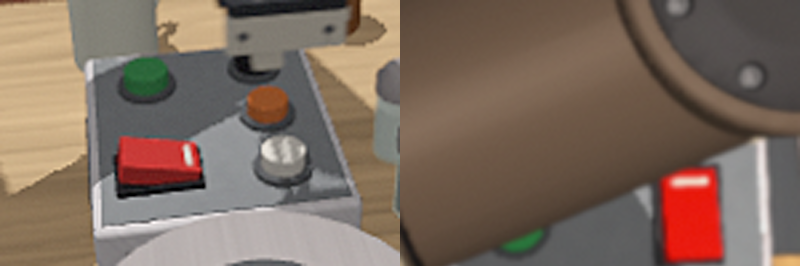

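Left crop: the rocker's far, white-marked end is now low and the near end is raised; the top crop agrees. The white key is up. The fingertip at (266,66) stands right above orange (268,93), as the 35 mm offset predicts. Pressing orange.

Call:
{"api": "send_rows", "payload": {
  "moves": [
    {"slide": [0, 0.005, 0.05], "turn": 0, "gripper": 0},
    {"slide": [-0.005, 0.01, 0.1], "turn": 0, "gripper": 0},
    {"slide": [-0.005, 0.01, 0.14], "turn": 0, "gripper": 0},
    {"slide": [-0.005, 0.01, 0.16], "turn": 0, "gripper": 0},
    {"slide": [-0.005, 0.01, 0.16], "turn": 0, "gripper": 0}
  ]
}}

```text
time_s: 10.4
tcp_pos: [0.5956, 0.0265, 0.0495]
eef_rot: [180.0, 0.1, 0.3]
contact_force: [-0.1, 0.6, 0.2]
gripper_width: 0.0004
gripper_force: 0.0
```

Call:
{"api": "send_rows", "payload": {
  "moves": [
    {"slide": [0, 0, 0.01], "turn": 0, "gripper": 0},
    {"slide": [0, 0, 0.02], "turn": 0, "gripper": 0},
    {"slide": [0, 0, 0.03], "turn": 0, "gripper": 0},
    {"slide": [0, 0, 0.04], "turn": 0, "gripper": 0},
    {"slide": [0, 0, 0.04], "turn": 0, "gripper": 0}
  ]
}}

```text
time_s: 10.82
tcp_pos: [0.5967, 0.0272, 0.0444]
eef_rot: [-180.0, 0.0, 0.4]
contact_force: [0.7, -0.3, -0.8]
gripper_width: 0.0005
gripper_force: 0.0
```

Call:
{"api": "send_rows", "payload": {
  "moves": [
    {"slide": [0, 0, 0.007], "turn": 0, "gripper": 0},
    {"slide": [0, 0, 0.014], "turn": 0, "gripper": 0},
    {"slide": [0, 0, 0.02], "turn": 0, "gripper": 0},
    {"slide": [0, 0, 0.027], "turn": 0, "gripper": 0},
    {"slide": [0, 0, 0.027], "turn": 0, "gripper": 0}
  ]
}}

```text
time_s: 11.23
tcp_pos: [0.597, 0.0273, 0.0406]
eef_rot: [-180.0, -0.0, 0.4]
contact_force: [-0.4, 0.4, 1.2]
gripper_width: 0.0005
gripper_force: 0.6
```

Call:
{"api": "send_rows", "payload": {
  "moves": [
    {"slide": [0, 0, 0.01], "turn": 0, "gripper": 0},
    {"slide": [0, 0, 0.02], "turn": 0, "gripper": 0},
    {"slide": [0, 0, 0.03], "turn": 0, "gripper": 0},
    {"slide": [0, 0, 0.04], "turn": 0, "gripper": 0},
    {"slide": [0, 0, 0.04], "turn": 0, "gripper": 0}
  ]
}}

```text
time_s: 11.65
tcp_pos: [0.5971, 0.0273, 0.0353]
eef_rot: [180.0, -0.0, 0.4]
contact_force: [-2.8, -0.5, 10.6]
gripper_width: 0.0006
gripper_force: 5.0
```

Call:
{"api": "send_rows", "payload": {
  "moves": [
    {"slide": [0, 0, 0.007], "turn": 0, "gripper": 0},
    {"slide": [0, 0, 0.014], "turn": 0, "gripper": 0},
    {"slide": [0, 0, 0.02], "turn": 0, "gripper": 0},
    {"slide": [0, 0, 0.02], "turn": 0, "gripper": 0},
    {"slide": [0, 0, 0.02], "turn": 0, "gripper": 0}
  ]
}}

```text
time_s: 12.07
tcp_pos: [0.5973, 0.0273, 0.0351]
eef_rot: [180.0, -0.1, 0.5]
contact_force: [-12.0, 2.1, 32.0]
gripper_width: 0.0006
gripper_force: 15.9
```

Orange is at a hard stop (32 N) after about 8 mm of travel. Lifting and moving above green, then a look at orange.

Call:
{"api": "send_rows", "payload": {
  "moves": [
    {"slide": [0, 0, -0.1], "turn": 0, "gripper": 0},
    {"slide": [0, 0, -0.23], "turn": 0, "gripper": 0},
    {"slide": [-0.2, -0.12, -0.23], "turn": 0, "gripper": 0},
    {"slide": [-0.4, -0.24, -0.23], "turn": 0, "gripper": 0},
    {"slide": [-0.6, -0.36, -0.23], "turn": 0, "gripper": 0}
  ]
}}

```text
time_s: 12.48
tcp_pos: [0.5054, 0.0807, 0.0656]
eef_rot: [-180.0, 0.0, 0.3]
contact_force: [0.2, 1.7, 0.2]
gripper_width: 0.0007
gripper_force: 0.0
```

Call:
{"api": "send_rows", "payload": {
  "moves": [
    {"slide": [0, 0, 0.03], "turn": 0, "gripper": 0},
    {"slide": [0, 0, 0.06], "turn": 0, "gripper": 0},
    {"slide": [0, 0, 0.08], "turn": 0, "gripper": 0},
    {"slide": [0, 0, 0.08], "turn": 0, "gripper": 0},
    {"slide": [0, 0, 0.08], "turn": 0, "gripper": 0}
  ]
}}

```text
time_s: 12.9
tcp_pos: [0.507, 0.0802, 0.0535]
eef_rot: [180.0, 0.0, 0.3]
contact_force: [-0.2, 0.4, -0.6]
gripper_width: 0.0006
gripper_force: 0.0
```

```bash
python3 - <<'E'
from m import *
from plant import optics,get_state
print(get_state()['contact_force'],get_state()['tcp_pos'])
d=optics.capture('side')
def f(im,k,b):
    try:return blob(im,F[k],b)
    except Exception as e:return None
old=cv2.imread('pics/side0.png')[:,:,::-1]
for k,b in dict(orange=(238,263,208,232),white=(245,268,228,252),dark=(233,257,194,213)).items(): print(k,f(old,k,b),f(d['img'],k,b))
a=d['img'][180:280,150:300,::-1]
cv2.imwrite('pics/s7.png',cv2.resize(np.ascontiguousarray(a),None,fx=5,fy=5,interpolation=cv2.INTER_CUBIC))
E
```

```text
[-0.18215223  0.37856182 -0.55604913] [0.50695188 0.08017066 0.05349375]
orange (array([249.84259259, 217.10185185]), np.int32(108)) (array([249.87619048, 219.94285714]), np.int32(105))
white (array([255.53383459, 235.53383459]), np.int32(133)) (array([255.17582418, 236.91208791]), np.int32(91))
dark (array([244.95205479, 201.97260274]), np.int32(146)) (array([244.68181818, 203.44444444]), np.int32(198))
```

View pics/s7.png

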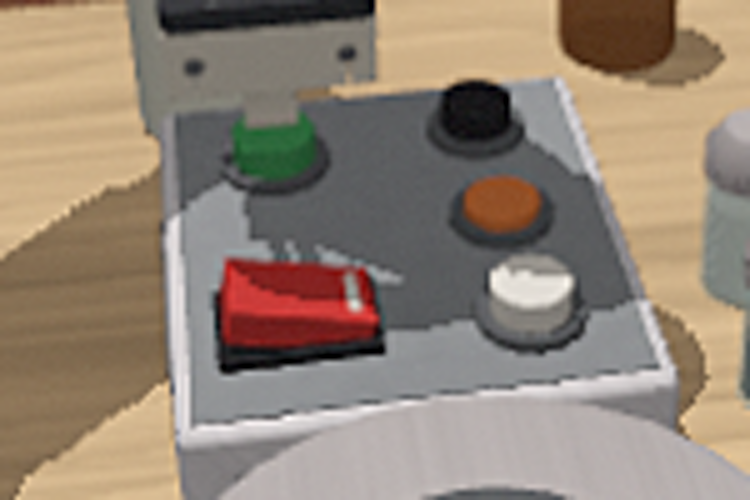

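Orange now sits low at (502,205), with its cap clearly shallower. Black (475,110) and white (530,300) stand tall, the rocker's far end is down, and the fingertip (270,110) is centred over green (273,145). Pressing green.

Call:
{"api": "send_rows", "payload": {
  "moves": [
    {"slide": [0, 0, 0.02], "turn": 0, "gripper": 0},
    {"slide": [0, 0, 0.04], "turn": 0, "gripper": 0},
    {"slide": [0, 0, 0.06], "turn": 0, "gripper": 0},
    {"slide": [0, 0, 0.08], "turn": 0, "gripper": 0},
    {"slide": [0, 0, 0.08], "turn": 0, "gripper": 0}
  ]
}}

```text
time_s: 13.37
tcp_pos: [0.5065, 0.0804, 0.0415]
eef_rot: [180.0, 0.0, 0.4]
contact_force: [-0.4, -0.6, 2.3]
gripper_width: 0.0006
gripper_force: 0.9
```

Call:
{"api": "send_rows", "payload": {
  "moves": [
    {"slide": [0, 0, 0.01], "turn": 0, "gripper": 0},
    {"slide": [0, 0, 0.02], "turn": 0, "gripper": 0},
    {"slide": [0, 0, 0.03], "turn": 0, "gripper": 0},
    {"slide": [0, 0, 0.04], "turn": 0, "gripper": 0},
    {"slide": [0, 0, 0.04], "turn": 0, "gripper": 0}
  ]
}}

```text
time_s: 13.78
tcp_pos: [0.5065, 0.0805, 0.036]
eef_rot: [180.0, 0.0, 0.4]
contact_force: [-0.2, -2.7, 4.2]
gripper_width: 0.0002
gripper_force: 2.0
```

Call:
{"api": "send_rows", "payload": {
  "moves": [
    {"slide": [0, 0, 0.007], "turn": 0, "gripper": 0},
    {"slide": [0, 0, 0.014], "turn": 0, "gripper": 0},
    {"slide": [0, 0, 0.02], "turn": 0, "gripper": 0},
    {"slide": [0, 0, 0.02], "turn": 0, "gripper": 0},
    {"slide": [0, 0, 0.02], "turn": 0, "gripper": 0}
  ]
}}

```text
time_s: 14.2
tcp_pos: [0.5067, 0.0805, 0.035]
eef_rot: [180.0, -0.0, 0.4]
contact_force: [-7.4, -3.1, 22.9]
gripper_width: 0.0002
gripper_force: 11.9
```

Green is fully down (22.9 N at the stop). Releasing and lifting clear.

Call:
{"api": "send_rows", "payload": {
  "moves": [
    {"slide": [0, 0, -0.1], "turn": 0, "gripper": 0},
    {"slide": [0, 0, -0.25], "turn": 0, "gripper": 0},
    {"slide": [0, 0, -0.45], "turn": 0, "gripper": 0},
    {"slide": [0, 0, -0.6], "turn": 0, "gripper": 0},
    {"slide": [0, 0, -0.6], "turn": 0, "gripper": 0}
  ]
}}

```text
time_s: 14.62
tcp_pos: [0.5094, 0.0821, 0.1276]
eef_rot: [-179.8, -0.4, 0.4]
contact_force: [1.4, -0.2, -0.8]
gripper_width: 0.0009
gripper_force: 0.0
```

```bash
python3 - <<'E'
from m import *
from plant import optics,get_state
print(get_state()['contact_force'],get_state()['tcp_pos'])
d=optics.capture('side');old=cv2.imread('pics/side0.png')[:,:,::-1]
for k,b in dict(green=(190,220,198,222),orange=(238,263,208,232)).items(): print(k,*[blob(i,F[k],b) for i in(old,d['img'])])
for n in('mug','syrup','salt','pepper'): print(n,[(r['location'].round(3) if hasattr(r['location'],'round') else r['location'],r['p']) for r in optics.look_for('side',n)[:1]])
E
```

```text
[ 1.41490825 -0.24201686 -0.76998035] [0.5093548  0.08212932 0.12762002]
green (array([204.36216216, 208.32432432]), np.int32(185)) (array([204.31550802, 208.23529412]), np.int32(187))
orange (array([249.84259259, 217.10185185]), np.int32(108)) (array([249.81730769, 219.83653846]), np.int32(104))
mug [([0.4777, 0.1956, 0.0635], 0.77)]
syrup [([0.6903, 0.2288, 0.0743], 0.69)]
salt [([0.7018, 0.0337, 0.0645], 0.9)]
pepper [([0.7044, -0.0459, 0.051], 0.89)]
```

Green is back up, orange is still down and the other objects have not moved. Handing in.

```bash
python3 -c "
from plant import order
print(order.close_job())"
```

```text
the job is handed in; nothing more can be done
None
```

The job is handed in: the rocker was pushed on to its stop, the orange key is down and staying down, and the green key was pressed to its stop and is back up; the white and black keys, mug, shakers and syrup bottle look undisturbed in the camera checks, but the hand-in returned no verdict.

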